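# Unlock the gold box and hold its sprung latch drawn

## Robot

A 6-joint arm with a two-finger parallel gripper is mounted at the origin on the work surface. World frame = base frame: x ahead of the robot, y to its left, z up, the work surface at z = 0. Lengths are in mm, angles in rad, forces in N, time in s.
With the tool pointing down it reaches from about 400 to 925 mm from the base axis. Payload 12.5 kg.
Tool frame: the origin (TCP) lies on the centre line of the jaws, within the pads' length; the fingertips stand 17 mm ahead of it and the grasp point (between the pads) lies 2 mm behind it; z points along the fingers, y is the line along which they close (so a half turn about z gives the same grasp; the last joint's range is limited). The gripper opens to 95 mm and grips with 3 to 60 N. Pads are 20 mm wide; open, the fingers measure 119 mm over their backs; the gripper's body (75 mm by 180 mm) begins 59 mm behind the grasp point.
Start: joints at [-1.429, 0.491, 1.559, -0, 1.092, -0.106], TCP at [153.317, -605.923, 193.861] pointing down, gripper open.
Joint ranges: [-3.1, 3.1], [-0.84, 2.19], [0.05, 2.79], [-1.13, 4.28], [0.06, 2.93], [-2.69, 2.69]. Speed limits (rad/s): [2.22, 2.22, 2.79, 3.14, 3.14, 3.14].

## Interface

Orientations are given as [roll, pitch, yaw] about the fixed x, y, z axes, in that order (R = Rz(yaw) Ry(pitch) Rx(roll)).
In Python, from cell import env gives the robot as it stands.
- The arm moves only by the tool drive_tool, never from a script. Its argument "deltas" is text: rows parted by semicolons, each of 4 numbers parted by spaces: the shift along the world's x, y, z normalised to -1 to 1, where 1 is 100 mm, then the turn about the world's z normalised to -1 to 1, where 1 is 180 degrees. A call has 1 to 10 rows; each row shifts and turns the commanded pose from where the row before left it; what a row does not reach is not made up. A row lasts 1/12 s, in which the tool goes at most 41.7 mm and 7.16 degrees, less where a joint would pass 70% of its speed; a pose out of reach is approached as far as the arm can. A call with a number of a shift or a turn outside -1 to 1 is refused whole. A call with a gripper value outside its range is refused whole. "gripper" is the closure, from 0 (fully open) to 1 (shut), set as the call begins (left out, the last holds). The fingers move at their own pace and stop on an object; the grip force is fixed at half the most. Time passes only in rows, so rows that do not move let the fingers close. It gives the time, the measured TCP pose, the force, the opening and the grip force at its end, in the units of the state.
- env.state(): the state, without advancing time (a new reading comes with each control period).
- env.read_camera(name): name is "scene" or "side" or "wrist"; returns (picture, depth): 480x640x3 uint8, red, green, blue; 480x640 float32, mm along the optical axis (not along the pixel's ray), 0 where there is no reading.
- env.camera_params(name): a dict with "mtx" (3x3 intrinsics, pixels), "camera_from_world" (4x4, takes a point from world to camera coordinates); the wrist camera has in their place "mount" (4x4, takes a point from camera to tool coordinates, whose origin is the TCP and whose axes are the flange's). Camera axes: x right, y down, z forward; pixel columns grow to the right and rows downward; lengths in mm; the calibration is good to about 2 mm. A picture is of the moment at which its call begins: read the wrist's pose just before it. camera_params takes no time and is no camera call.
- env.job_done(): hands the job in; it is judged then, once.
The state is a dict: "t": time; "joints": joint angles; "qvel": joint speeds; "tau": joint torques, N m; "eef_pos": TCP position; "tcp_rot": TCP orientation; "ft_force": force on the tool from outside, world axes, zero at the start; "moment": the same for the moment, N m; "opening": opening from 0.0 (shut) to 1.0 (fully open); "grip_force": force on a finger pad.
Only numpy, scipy, OpenCV 4.12 (cv2) and the standard library are available. Lean on these libraries where they do the work, as an engineer would, in place of code of your own. Each camera call takes 0.05 s, during which the arm holds its last target. There are 200 camera calls.

## Task

Unlock the green gold box on the goldsmith's bench: slide the keyhole cover on its lid fully open, take the red-headed key out of the wooden block and push it fully home in the lock, working it past the sticky pins without forcing it. Then turn the key a quarter turn clockwise (seen from above) against the latch spring and finish while still gripping it there, so that the latch stays drawn for whoever lifts the lid. Leave everything else on the bench alone.

Things in the scene. Friction and masses are not known exactly. Their poses are not given: they have to be found in the camera images.
- goldbox: green steel strongbox fixed to the bench, lid closed, 200 (x) x 260 (y) x 90 mm high; origin at the centre of its underside, front to its own -x. On the lid face (90 mm up): two dark guide rails 7 mm high along the box's y, 45 mm apart, with the keyhole between them; a steel carrying bar along y, 16 mm high, at x = +60 mm
- keyhole (a point): centre of the keyhole mouth in the lid face, in a flush brass plate at x = -30, y = -30 mm on the box; axes as the box, z up. A slot 18 mm along the box's y, 7 mm along its x, 1.5 mm chamfer, through a fixed face plate 9 mm thick with the turning cylinder (slot 18 x 6.8 mm) under it: a key turns only when fully home, and cannot be pulled out while turned
- cover (a joint): steel keyhole cover, a plate 36 x 44 x 3 mm sliding between the rails along the box's +y, 1 to 4 mm above the lid face; metres, 0 = shut over the keyhole, 0.045 = fully open at its stop; starts between 0 and 0.008. Drag about 2 N; it stays where it is left
- cover_grip (a point): centre of the top of the black ridge on the cover, 23 mm above the lid face; the ridge is 30 mm along the box's x, 12 mm along its y, its sides free from 4 to 23 mm above the lid: pinch it across its 12 mm (along the box's y) or push it. With the cover at 0 it stands 14 mm to the +y side of the keyhole's centre. Axes as the box
- lock (a joint): turning cylinder of the lock, rad: 0 = at rest, slot along the box's y; grows as the key turns clockwise seen from above; quarter turn = 1.57, stop at 1.70. The latch spring turns it back to 0 whenever it is not held: about 0.02 N m at 0, 0.07 N m at the stop. The key has up to about 10 degrees of play in it, so turn a little further than the cylinder shall go
- key: the red-headed key, about 60 g, standing upright in the wooden block; origin at its tip (lowest point) on its axis, z up to the head. From the tip: steel bit 5 mm thick (x) x 16 mm wide (y) x 12 mm tall, lower edges rounded; shank 6 mm thick; collar 16 mm across, underside 23.5 mm above the tip; red head from 38 to 68 mm. Either way round fits the lock
- key_head (a point): middle of the key's red head, 53 mm above the tip: 10 mm thick (key's x) x 28 mm wide (key's y) x 30 mm tall; pinch it across the 10 mm. Fully home, the collar rests on the lid face and this point is 29.5 mm above it. From 9 mm before home two sticky pins press on the bit's flats: a straight push takes up to about 10 N, half that while the key is rocked 6 degrees either way about its axis
- key_block: wooden block 130 (x) x 70 (y) x 50 mm high fixed to the bench; origin at the centre of its underside. Two key slots on its midline at x = -38 and +38 mm, 18 mm along its y, 7 mm along its x, 30 mm deep; a key stands in each, collar on the block's top, tip 26.5 mm above the bench, key's y along the block's y (either way). Burs in a row at x = 0, 16 mm above the block
- black_key: bystander: a key of the same size and shape with a round black head, standing in the block's other slot; it does not belong to this box, leave it
- loupe: bystander: black loupe, cylinder 28 mm across, 30 mm high, standing near the back; origin at the centre of its underside
- gold_ring: bystander: gold ring 23 mm across, 6 mm high, lying flat; origin at the centre of its underside
- mandrel: bystander: steel ring mandrel with wooden handle, 290 mm long, 24 mm thick, lying along its x near the back; origin under its middle
- hammer: bystander: hammer with wooden handle, 230 mm long, lying at the left; origin under its middle
- pliers: bystander: pliers with blue handles, 160 mm long, lying at the right; origin under its middle
- flux_jar: bystander: amber jar 48 mm across, 55 mm high, white cap, at the left; origin at the centre of its underside

How it is judged (in metres and radians):
On the way, in this order (a step that is already met when the one before it is completed fails the run):
1. the keyhole cover is slid fully open (40 mm or more of its 45 mm) (value of joint cover above 0.04 m), for 0.2 s.
2. the red-headed key is fully home in the lock: upright, its tip 20.5 mm or more below the lid face and within 4 mm of the keyhole's axis (z of key in the frame of keyhole below -0.0205 m and horizontal distance between key and keyhole below 0.004 m and angle between key's own z axis and vertical below 0.12 rad), for 0.1 s.
At the end, for the whole second after the job is handed in: through the last second the gripper holds the red-headed key (over 1.5 N), upright in the keyhole, tip 20 mm or more below the lid face and within 4 mm of its axis, the cylinder turned 1.25 rad (72 degrees) or more and still, the cover open 40 mm or more (value of joint lock above 1.25 rad and velocity of joint lock between -0.1 and 0.1 rad/s and z of key in the frame of keyhole below -0.02 m and horizontal distance between key and keyhole below 0.004 m and angle between key's own z axis and vertical below 0.12 rad and contact force between the fingers and key above 1.5 N and value of joint cover above 0.04 m); the arm keeps its last pose, push and grip.
It fails at once if the key is forced: more than 100 N between it and the box (contact force between key and goldbox above 100 N).
It fails at once if the black key is disturbed (moved more than 15 mm) (distance of black_key from where it was at the start of the episode above 0.015 m).
It fails at once if something else on the bench is disturbed (moved more than 20 mm) (distance of any of loupe, gold_ring, mandrel, hammer, pliers, flux_jar from where it was at the start of the episode above 0.02 m).
It also fails if it takes over 61 s, if anything falls off the work surface, if the arm or the gripper's body presses on something with over 40 N, if the wrist force passes 120 N, or if a joint passes its speed limit or range.

## Working session

There is one attempt and no reset: what is moved stays moved. The work goes in short steps, Python scripts to look and compute and a tool call to move; the robot and the scene stay as the last step left them, time stands still between calls to the robot, and variables do not carry over. Pictures are saved under pics/ and viewed, at most 11 in all, crops included, and the job is handed in when it is done.

Besides the shell and the picture viewer there is one more tool, called as a command line: name --argument value ..., lists and objects as JSON in quotes. drive_tool: Moves the arm, as the interface text tells. Its arguments: {"type":"object","properties":{"deltas":{"type":"string"},"gripper":{"type":"number"}},"required":["deltas"]}

```bash
mkdir -p pics; ls
cat > h.py <<'E'
import numpy as np, cv2
from cell import env
from scipy.spatial.transform import Rotation as R
def snap(n,f):
    s=env.state(); p,d=env.read_camera(n); cv2.imwrite(f'pics/{f}.png',p[:,:,::-1]); np.savez(f'pics/{f}.npz',p=p,d=d,pos=s['eef_pos'],rot=s['tcp_rot'],n=n); return p,d
def T(f):
    z=np.load(f'pics/{f}.npz'); n=str(z['n']); c=env.camera_params(n)
    if 'mount' in c:
        W=np.eye(4); W[:3,:3]=R.from_euler('xyz',z['rot']).as_matrix(); W[:3,3]=z['pos']; M=W@c['mount']
    else: M=np.linalg.inv(c['camera_from_world'])
    return z,np.array(c['mtx']),M
def px(f,u,v,zw=None,dep=None):
    z,K,M=T(f); r=np.linalg.inv(K)@[u,v,1]
    if zw is not None: dep=(zw-M[2,3])/(M[:3,:3]@r)[2]
    elif dep is None: dep=float(z['d'][int(v),int(u)])
    return (M@np.r_[r*dep,1])[:3]
E
python3 - <<'E'
from h import *
print(env.state())
for n in('scene','side','wrist'):
    snap(n,n+'0'); c=env.camera_params(n); print(n,{k:np.round(v,3).tolist() for k,v in c.items()})
E
```

```text
pics
{'t': 0.0, 'joints': array([-1.42860894e+00,  4.91534957e-01,  1.55945383e+00, -2.53817829e-05,
        1.09172882e+00, -1.05557636e-01]), 'qvel': array([-9.73861974e-04, -1.69447988e-03, -1.65403480e-03, -4.37056879e-04,
        1.97999054e-03,  7.57047740e-05]), 'tau': array([-1.97528556e-05, -6.12644506e+01, -2.58185756e+01,  6.92556845e-02,
        4.82776249e-02, -1.47641481e-04]), 'eef_pos': array([ 153.2631344 , -605.62982754,  193.27554915]), 'tcp_rot': array([-3.14047159e+00, -9.61409754e-05,  2.47756682e-01]), 'ft_force': array([ 0.63234858, -0.2575476 ,  0.13302213]), 'moment': array([0.02660542, 0.05370605, 0.01361233]), 'grip_force': 0.0, 'opening': 0.9991315588549945}
scene {'mtx': [[562.816, 0.0, 330.408], [0.0, 562.816, 243.126], [0.0, 0.0, 1.0]], 'camera_from_world': [[-0.598, 0.802, 0.008, 328.538], [0.517, 0.393, -0.761, -221.837], [-0.613, -0.451, -0.649, 1791.866], [0.0, 0.0, 0.0, 1.0]]}
side {'mtx': [[467.1, 0.0, 322.742], [0.0, 467.1, 237.258], [0.0, 0.0, 1.0]], 'camera_from_world': [[-0.858, -0.514, 0.015, 489.06], [-0.389, 0.63, -0.672, 291.145], [0.336, -0.583, -0.74, 1010.783], [0.0, 0.0, 0.0, 1.0]]}
wrist {'mtx': [[352.612, 0.0, 315.217], [0.0, 352.612, 235.181], [0.0, 0.0, 1.0]], 'mount': [[0.0, -0.966, -0.259, 72.18], [1.0, 0.0, 0.001, -1.366], [-0.001, -0.259, 0.966, -190.563], [0.0, 0.0, 0.0, 1.0]]}
```

View pics/scene0.png

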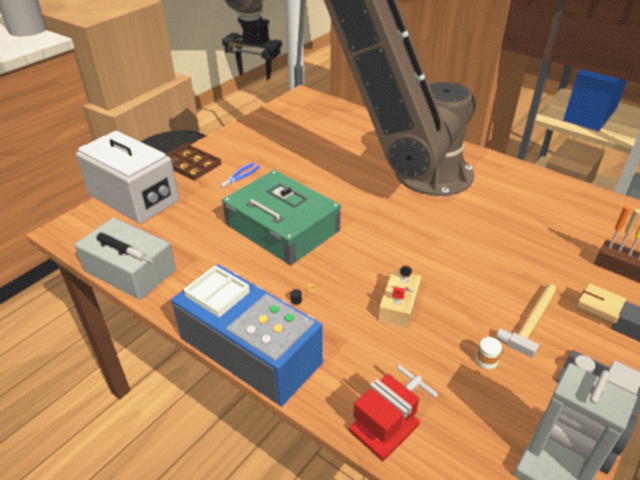

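View pics/side0.png

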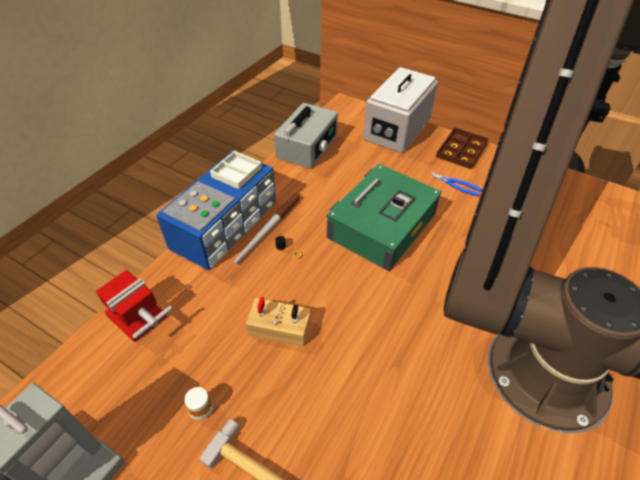

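The green box is at about (282,213) in the scene view, with its cover near (286,192). The red key is at (398,293) in scene and (262,304) in side, and the black key at (405,272) in scene.

Run:
```python
from h import *
print('ridge',px('scene0',285,189,113),px('side0',400,199,113))
print('red',px('scene0',398,292,80),px('side0',262,304,80))
print('black',px('scene0',405,271,80),px('side0',295,311,80))
for u,v in((223,203),(276,173),(340,213),(291,248)):print('boxcorner',px('scene0',u,v,90))
for u,v in((380,168),(440,190),(393,244),(329,214)):print('side boxc',px('side0',u,v,90))
```

```text
ridge [ 472.98771921 -211.67209521  113.        ] [ 465.72065868 -211.20303809  113.        ]
red [592.74951085 222.45601537  80.        ] [593.86673014 221.31288505  80.        ]
black [523.29063431 199.24845118  80.        ] [522.39514981 198.8199954   80.        ]
boxcorner [ 599.33835159 -323.79788978   90.        ]
boxcorner [ 402.85479037 -306.24550993   90.        ]
boxcorner [444.63538896 -47.71360826  90.        ]
boxcorner [630.87992794 -60.38130094  90.        ]
side boxc [ 575.55093902 -323.18363669   90.        ]
side boxc [ 395.70566839 -325.47151072   90.        ]
side boxc [421.1318936  -80.42219559  90.        ]
side boxc [605.24732608 -87.56375621  90.        ]
```

drive_tool --deltas ".23 .30 .06 -.01;.23 .30 .06 -.01;.23 .30 .06 -.01;.23 .30 .06 -.01;.23 .30 .06 -.01;.23 .30 .06 -.01;.23 .30 .06 -.01;.23 .30 .06 -.01;.23 .30 .06 -.01;.23 .30 .06 -.01" --gripper 0

```text
t: 0.98
eef_pos: [384.0, -304.2, 254.2]
tcp_rot: [3.142, 0.0, -0.068]
ft_force: [1.2, 0.2, -0.4]
opening: 0.999
grip_force: 0.0
```

drive_tool --deltas ".23 .30 .0 -.01;.23 .30 .0 -.01;.23 .30 .0 -.01;0 0 0 0;0 0 0 0;0 0 0 0" --gripper 0.5

```text
t: 1.48
eef_pos: [452.1, -216.0, 253.7]
tcp_rot: [3.141, 0.0, -0.16]
ft_force: [-0.6, -0.9, -0.6]
opening: 0.638
grip_force: 0.0
```

Run:
```python
from h import *
snap('wrist','w1'); s=env.state(); print(s['t'],s['eef_pos'],s['tcp_rot'],s['ft_force'],s['opening'])
```

```text
1.5333 [ 451.89995173 -216.42872753  253.74515443] [ 3.14146173e+00  3.48477919e-04 -1.60678019e-01] [-1.15512447 -0.1178627   0.45408871] 0.5942789257975085
```

View pics/w1.png

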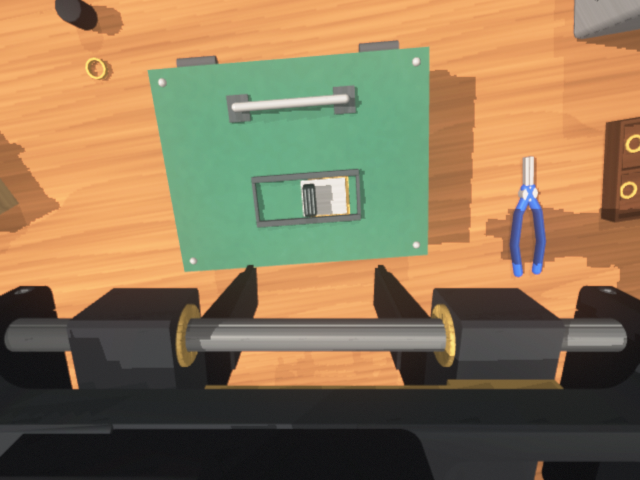

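The lid corners are at (150,71), (429,48), (427,255) and (185,270). The ridge top is at about (309,200), between the rails, with the brass-edged cover to its right.

Run:
```python
from h import *
c=np.array([px('w1',u,v,90)[:2] for u,v in((150,71),(429,48),(427,255),(185,270))]);print(c)
ctr=c.mean(0)
m=np.array([[100,130],[100,-130],[-100,-130],[-100,130]])
P=np.cov(m.T,(c-ctr).T)
A=(m.T@(c-ctr));yaw=np.arctan2(A[0,1]-A[1,0],A[0,0]+A[1,1]);print(ctr,yaw)
Q=np.array([[np.cos(yaw),-np.sin(yaw)],[np.sin(yaw),np.cos(yaw)]])
print('resid',c-(m@Q.T+ctr))
print('keyhole',ctr+Q@[-30,-30],'grip0',ctr+Q@[-30,-16])
g=px('w1',309,200,113);print('ridge seen',g,'in box',Q.T@(g[:2]-ctr))
p=cv2.imread('pics/w1.png')[150:250,230:380];cv2.imwrite('pics/w1c.png',cv2.resize(p,None,fx=5,fy=5,interpolation=cv2.INTER_CUBIC))
```

```text
[[ 608.65578077  -85.58503428]
 [ 587.0801938  -341.74268803]
 [ 389.14198191 -324.62030885]
 [ 413.30717542  -68.02382349]]
[ 499.54628298 -204.99296366] -0.08859614504853654
resid [[-2.00073244 -1.23417247]
 [-0.57144454  1.58843506]
 [ 0.70592916  1.01475667]
 [ 1.86624782 -1.36901926]]
keyhole [ 467.0095365  -232.22089287] grip0 [ 468.24826053 -218.27580188]
ridge seen [ 470.37030743 -212.10065338  113.        ] in box [-28.43265484  -9.66131156]
```

View pics/w1c.png

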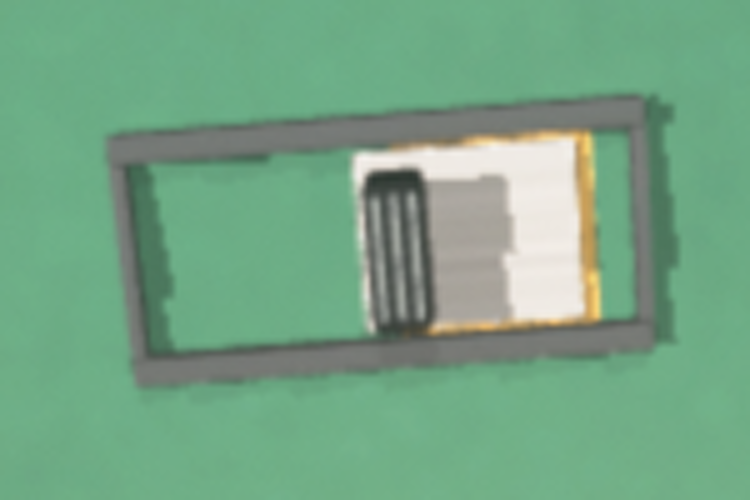

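drive_tool --deltas ".09 .02 -.34 .012;.09 .02 -.34 .011;0 0 -.34 0;0 0 -.2 0;0 0 -.15 0;0 0 0 0;0 0 0 0"

```text
t: 2.12
eef_pos: [469.7, -212.9, 116.7]
tcp_rot: [-3.141, 0.001, -0.09]
ft_force: [0.1, -0.6, -0.2]
opening: 0.499
grip_force: 0.0
```

drive_tool --deltas "0 0 0 0;0 0 0 0;0 0 0 0;0 0 0 0;0 0 0 0;0 0 0 0" --gripper 1

```text
t: 2.62
eef_pos: [470.4, -211.9, 117.2]
tcp_rot: [3.141, -0.0, -0.088]
ft_force: [-0.1, 0.4, 0.3]
opening: 0.136
grip_force: 0.0
```

drive_tool --deltas "0 0 0 0;0 0 0 0;.004 .045 0 0;.004 .045 0 0;.004 .045 0 0;.004 .045 0 0;.004 .045 0 0;.004 .045 0 0;.004 .045 0 0;.004 .045 0 0"

```text
t: 3.45
eef_pos: [473.6, -175.4, 116.9]
tcp_rot: [3.141, 0.0, -0.088]
ft_force: [-0.2, 0.4, 0.4]
opening: -0.001
grip_force: 0.0
```

drive_tool --deltas ".004 .03 0 0;0 .01 0 0;0 0 0 0;0 0 0 0;0 0 0 0"

```text
t: 3.87
eef_pos: [473.9, -172.1, 116.9]
tcp_rot: [3.141, -0.0, -0.089]
ft_force: [0.1, 0.6, -1.6]
opening: 0.005
grip_force: 0.0
```

Run:
```python
from h import *
snap('wrist','w2')
```

```text
(no output)
```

View pics/w2.png

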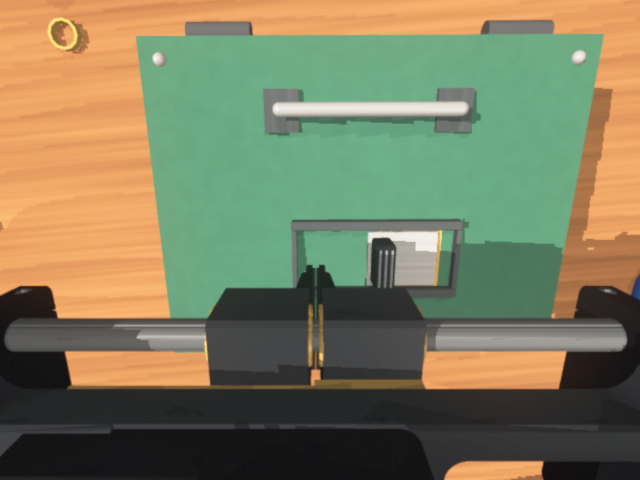

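Run:
```python
from h import *
z,K,M=T('w2');I=np.linalg.inv(M);print(z['pos'],z['rot'])
def pr(p):
    q=K@(I@np.r_[p,1])[:3];return q[:2]/q[2]
print(pr([z['pos'][0],z['pos'][1],z['pos'][2]-17]),pr(z['pos']))
print('ridge',px('w2',384,241,113),px('w2',384,241), 'depth',z['d'][235:300:8,384])
c=np.array([px('w2',u,v,90) for u,v in((138,38),(600,35),(365,232),(293,222),(460,221))]);print(c)
print(px('w2',320,235),px('w2',320,100),px('w2',200,200))
print(px('w1',309,200),px('w1',309,190),px('w1',200,150))
z=np.load('pics/w2.npz');print(z['d'][262:280:3,305:335:3].round())
p=cv2.imread('pics/w2.png')[210:310,280:430];cv2.imwrite('pics/w2c.png',cv2.resize(p,None,fx=5,fy=5,interpolation=cv2.INTER_CUBIC))
```

```text
[ 473.94758532 -172.09270254  116.86373334] [ 3.14145867e+00 -6.08122645e-05 -8.85116445e-02]
[316.72780543 260.29018899] [316.86528544 269.97974213]
ridge [ 486.70525384 -211.86806016  113.        ] [ 484.01617511 -213.44539314  104.11037486] depth [221.86018 206.91046 203.91412 205.3036  206.25124 207.53366 208.83063
  92.37249  87.20855]
[[ 609.02671387  -84.34008856   90.        ]
 [ 587.99734925 -339.70633624   90.        ]
 [ 486.77873225 -204.11900893   90.        ]
 [ 497.31366152 -159.12374071   90.        ]
 [ 488.6597715  -264.2727319    90.        ]]
[ 487.35781194 -175.40407543   90.08648669] [ 567.98842994 -182.25082662   89.58222984] [ 516.31859857 -102.91082189   89.74416683]
[ 470.48822345 -212.05699466  113.27843713] [ 479.84544399 -213.60417657  113.35425001] [ 532.26890801 -113.64849129   88.98370576]
[[231. 230. 230. 231. 230. 230. 231. 230. 230. 230.]
 [230. 179. 181. 231. 231. 180. 180. 230. 230. 231.]
 [232. 175. 176. 180. 182. 176. 177. 231. 231. 232.]
 [231. 171. 172. 177. 176. 173. 171. 231. 231. 232.]
 [168. 167. 169. 170. 172. 169. 168. 168. 169. 231.]
 [164. 164. 165. 167. 168. 165. 165. 164. 164. 233.]]
```

View pics/w2c.png

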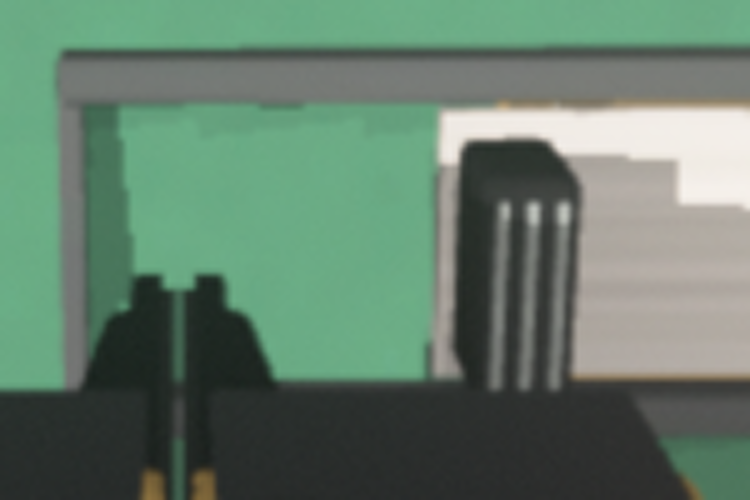

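The fingers shut on air and the ridge didn't move. In this picture the tips look about 20 mm behind the TCP, where the spec puts them 17 mm ahead. I'll check their height with the fixed cameras.

```bash
cat >> h.py <<'E'
def cloud(f):
    z,K,M=T(f); d=z['d']; v,u=np.nonzero(d>0); D=d[v,u]
    r=np.linalg.inv(K)@np.stack([u,v,np.ones_like(u)])*D
    return (M[:3,:3]@r).T+M[:3,3], z['p'][v,u]
E
python3 - <<'E'
from h import *
for n in('scene','side'):
    snap(n,n+'2'); P,c=cloud(n+'2')
    m=(abs(P[:,0]-474)<25)&(abs(P[:,1]+172)<20)&(P[:,2]>100)&(P[:,2]<260); q=P[m]; q=q[q[:,2].argsort()]
    print(n,len(q)); print(q[:25:2].round())
P,c=cloud('w2');m=(abs(P[:,0]-474)<25)&(abs(P[:,1]+172)<20)&(P[:,2]>98);q=P[m]; q=q[q[:,2].argsort()];print(q[:20:2].round())
print(env.state()['joints'],env.state()['opening'])
E
```

```text
scene 252
[[ 497. -174.  100.]
 [ 484. -177.  137.]
 [ 481. -169.  139.]
 [ 478. -168.  141.]
 [ 487. -171.  141.]
 [ 467. -167.  141.]
 [ 473. -165.  142.]
 [ 467. -164.  143.]
 [ 464. -166.  143.]
 [ 471. -167.  144.]
 [ 483. -174.  144.]
 [ 484. -166.  145.]
 [ 471. -167.  147.]]
side 112
[[ 466. -168.  137.]
 [ 467. -165.  139.]
 [ 463. -167.  139.]
 [ 474. -168.  140.]
 [ 463. -171.  143.]
 [ 464. -173.  144.]
 [ 463. -165.  145.]
 [ 466. -164.  147.]
 [ 471. -164.  148.]
 [ 468. -164.  150.]
 [ 463. -164.  152.]
 [ 464. -171.  152.]
 [ 463. -173.  155.]]
[[ 495. -175.   98.]
 [ 494. -164.   98.]
 [ 494. -178.   98.]
 [ 493. -191.   98.]
 [ 495. -169.   98.]
 [ 492. -182.   98.]
 [ 484. -170.  137.]
 [ 485. -168.  137.]
 [ 484. -174.  137.]
 [ 484. -175.  137.]]
[-4.79319031e-01  4.23289691e-01  1.93706355e+00 -1.53676528e-04
  7.81164899e-01  1.18015972e+00] 0.0005485271260624731
```

All three cameras put the tips at z≈137 with the TCP at 117, so they really stand about 20 mm behind the reported TCP. I'll use tip z = TCP z + 20 from here on, and descend to TCP z = 80 for the ridge, watching the force.

drive_tool --deltas "-.01 -.1 .05 0;-.01 -.1 0 0;-.01 -.1 0 0;-.01 -.1 0 0;0 0 0 0;0 0 -.05 0;0 0 -.1 0;0 0 -.1 0;0 0 -.1 0;0 0 0 0" --gripper 0.5

```text
t: 4.85
eef_pos: [469.0, -211.0, 84.5]
tcp_rot: [-3.14, 0.003, -0.088]
ft_force: [-0.6, -0.2, -0.2]
opening: 0.497
grip_force: 0.0
```

drive_tool --deltas "0 0 -.07 0;0 0 0 0;0 0 0 0;0 0 0 0;0 0 0 0;0 0 0 0;0 0 0 0;0 0 0 0;0 0 0 0" --gripper 1

```text
t: 5.6
eef_pos: [470.1, -212.1, 80.2]
tcp_rot: [3.141, -0.001, -0.088]
ft_force: [0.0, -0.5, 3.4]
opening: 0.124
grip_force: 30.0
```

Gripped (30 N at 12 mm). Now slide.

drive_tool --deltas ".004 .045 0 0;.004 .045 0 0;.004 .045 0 0;.004 .045 0 0;.004 .045 0 0;.004 .045 0 0;.004 .045 0 0;.004 .045 0 0;.003 .03 0 0;0 0 0 0"

```text
t: 6.43
eef_pos: [473.4, -173.4, 80.1]
tcp_rot: [3.139, -0.0, -0.087]
ft_force: [-3.8, -10.9, 4.3]
opening: 0.122
grip_force: 30.0
```

drive_tool --deltas "0 .01 0 0;0 .01 0 0;0 0 0 0;0 0 0 0"

```text
t: 6.77
eef_pos: [473.5, -173.3, 80.1]
tcp_rot: [3.138, -0.001, -0.087]
ft_force: [-7.3, -23.3, 0.9]
opening: 0.123
grip_force: 30.0
```

drive_tool --deltas "0 -.02 0 0;0 0 0 0;0 0 0 0;0 0 0 0;0 0 .3 0;0 0 .4 0;-.03 -.3 0 0;-.03 -.29 0 0;0 0 0 0;0 0 0 0" --gripper 0.5

```text
t: 7.6
eef_pos: [467.2, -232.4, 149.7]
tcp_rot: [-3.141, 0.0, -0.09]
ft_force: [0.5, -0.6, -0.1]
opening: 0.498
grip_force: 0.0
```

Run:
```python
from h import *
snap('wrist','w3'); print(env.state()['eef_pos'])
p=cv2.imread('pics/w3.png')[150:300,230:430];cv2.imwrite('pics/w3c.png',cv2.resize(p,None,fx=4,fy=4,interpolation=cv2.INTER_CUBIC))
```

```text
[ 467.13541035 -231.56976411  149.57191226]
```

View pics/w3c.png

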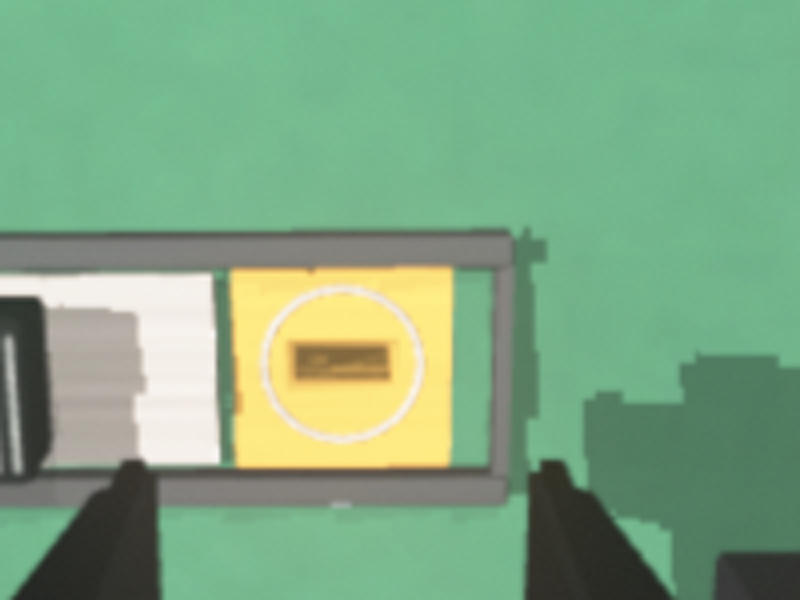

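Run:
```python
from h import *
print(px('w3',315.5,240.5,90), px('w3',302.5,240.8,90)-px('w3',328,240.6,90))
```

```text
[ 467.86449846 -231.69755981   90.        ] [1.53269325e+00 1.87546957e+01 2.84217094e-14]
```

drive_tool --deltas ".09 .35 .06 .01;.09 .35 .06 .01;.09 .35 .06 .01;.09 .35 .06 .01;.09 .35 .06 .01;.09 .35 .06 .01;.09 .35 .06 .01;.09 .35 .06 .01;.09 .35 0 .01;.09 .35 0 .01"

```text
t: 8.48
eef_pos: [556.8, 121.2, 198.0]
tcp_rot: [-3.141, 0.0, 0.229]
ft_force: [1.1, -0.3, -0.2]
opening: 0.498
grip_force: 0.0
```

drive_tool --deltas ".09 .35 0 .01;.09 .35 0 .01;.08 .34 0 .01;0 0 0 0;0 0 0 0;0 0 0 0"

```text
t: 8.98
eef_pos: [582.4, 222.6, 197.3]
tcp_rot: [3.142, 0.001, 0.321]
ft_force: [-0.5, -0.8, 0.2]
opening: 0.501
grip_force: 0.0
```

Run:
```python
from h import *
p,d=snap('wrist','w4'); print(env.state()['eef_pos'],env.state()['tcp_rot'])
P,c=cloud('w4'); c=c.astype(int)
m=(c[:,0]>120)&(c[:,1]<70)&(c[:,2]<70)&(P[:,2]>60)&(P[:,2]<110)
q=P[m]; print(len(q)); t=q[q[:,2]>90]; print(len(t),t.mean(0),t.min(0),t.max(0))
r=cv2.minAreaRect(t[:,:2].astype(np.float32)); print(r)
```

```text
[582.67615418 221.97226827 197.5921038 ] [3.14151410e+00 9.75971141e-04 3.20131754e-01]
126
28 [597.90311394 226.34904941  91.71743415] [594.32330291 215.36482171  90.49543044] [601.86980929 237.02722414  93.41334872]
((598.1358032226562, 226.20948791503906), (0.7967379093170166, 22.93902015686035), 18.94829559326172)
```

View pics/w4.png

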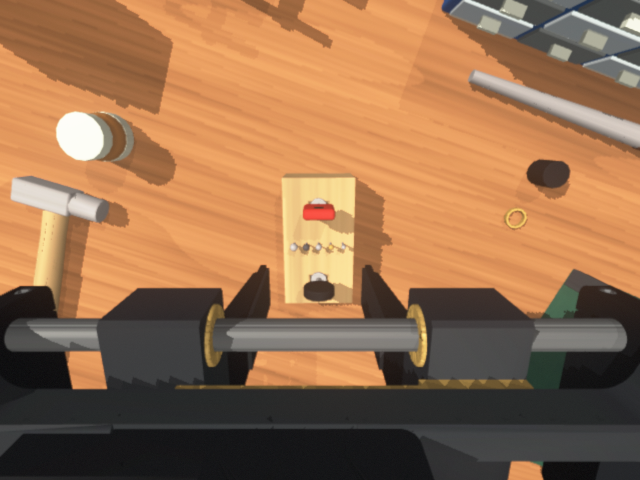

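Here the red head is at (319,212) and the black head at (319,290), both on the tool's x line, so a 90° turn is needed to pinch the red head. I'll turn, come closer and look again.

drive_tool --deltas ".03 .01 -.07 .0385;.03 .01 -.07 .0385;.03 .01 -.07 .0385;.03 .01 -.07 .0385;.03 .01 -.07 .0385;0 0 -.05 .0385;0 0 -.05 .0385;0 0 -.05 .0385;0 0 -.05 .0385;0 0 -.05 .0385"

```text
t: 9.87
eef_pos: [598.2, 225.9, 137.8]
tcp_rot: [-3.142, 0.0, 1.534]
ft_force: [0.5, -0.3, -0.4]
opening: 0.5
grip_force: 0.0
```

drive_tool --deltas "0 0 0 .0385;0 0 0 .0385;0 0 0 .038;0 0 0 0;0 0 0 0;0 0 0 0"

```text
t: 10.37
eef_pos: [598.4, 226.5, 138.0]
tcp_rot: [3.141, 0.0, 1.886]
ft_force: [-0.5, 0.0, -0.1]
opening: 0.502
grip_force: 0.0
```

Run:
```python
from h import *
p,d=snap('wrist','w5'); s=env.state();print(s['eef_pos'],s['tcp_rot'],s['joints'])
p=cv2.imread('pics/w5.png')[150:300,220:420];cv2.imwrite('pics/w5c.png',cv2.resize(p,None,fx=4,fy=4,interpolation=cv2.INTER_CUBIC))
```

```text
[598.39313188 226.64606629 137.98756025] [3.14143242e+00 3.19312126e-06 1.88690624e+00] [ 2.58886903e-01  5.68158220e-01  1.58066238e+00  7.13632344e-06
  9.92611894e-01 -5.72269090e-02]
```

View pics/w5c.png

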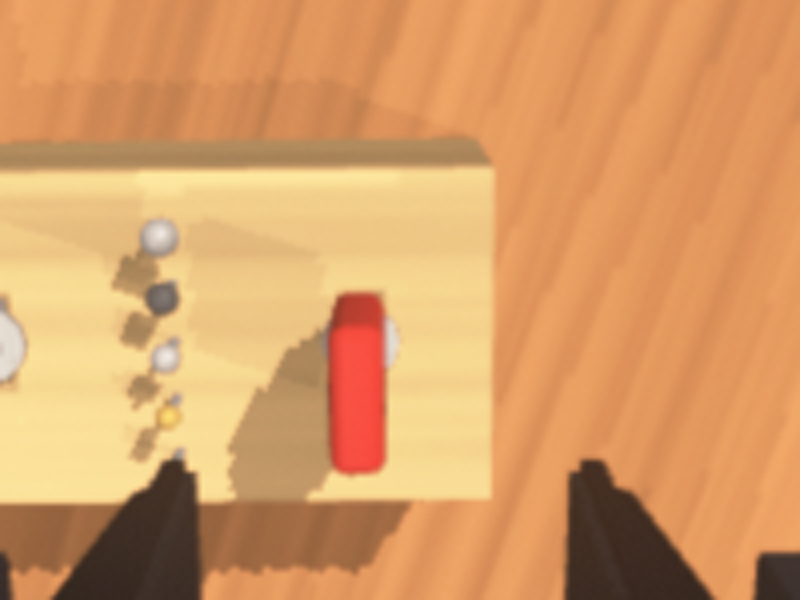

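The red head's top face is centred at about pixel (309.5, 249.5), aligned with the image axes.

Run:
```python
from h import *
print(px('w5',309.5,249.5,94.5),px('w5',309.5,231,94.5)-px('w5',309.5,268,94.5),px('w5',309.5,249.5))
# block edges direction
a=px('w5',220+100/4,150+170/4,50);b=px('w5',220+490/4,150+168/4,50);print(np.arctan2(*(b-a)[[1,0]]))
```

```text
[593.87025715 225.97712101  94.5       ] [-8.25240996e+00  2.56451588e+01  2.84217094e-14] [593.86108866 226.01107002  94.61199568]
0.32058515716889535
```

drive_tool --deltas "-.045 -.006 -.2 0;0 0 -.3 0;0 0 -.2 0;0 0 -.1 0;0 0 -.07 0;0 0 0 0;0 0 0 0"

```text
t: 11.0
eef_pos: [594.3, 226.6, 51.5]
tcp_rot: [3.141, 0.0, 1.89]
ft_force: [-0.1, 0.0, -0.9]
opening: 0.501
grip_force: 0.0
```

drive_tool --deltas "0 0 0 0;0 0 0 0;0 0 0 0;0 0 0 0;0 0 0 0;0 0 0 0;0 0 0 0;0 0 0 0" --gripper 1

```text
t: 11.67
eef_pos: [593.9, 226.5, 50.9]
tcp_rot: [3.141, -0.0, 1.891]
ft_force: [-0.4, -0.8, 1.3]
opening: 0.106
grip_force: 30.0
```

drive_tool --deltas "0 0 .1 0;0 0 .2 0;0 0 .3 0;0 0 .4 0;-.09 -.33 0 -.01;-.09 -.33 0 -.01;-.09 -.33 0 -.01;-.09 -.33 0 -.01;-.09 -.33 0 -.01;-.09 -.33 0 -.01"

```text
t: 12.5
eef_pos: [539.2, 27.1, 151.6]
tcp_rot: [3.141, 0.0, 1.701]
ft_force: [1.3, -0.7, -0.9]
opening: 0.106
grip_force: 30.0
```

drive_tool --deltas "-.09 -.33 0 -.01;-.09 -.33 0 -.01;-.09 -.33 0 -.01;-.09 -.33 0 -.01;-.09 -.33 0 -.01;-.09 -.33 0 -.01;-.09 -.33 0 -.01;-.09 -.28 0 0;0 0 0 0;0 0 0 0"

```text
t: 13.33
eef_pos: [467.4, -231.7, 151.3]
tcp_rot: [3.141, 0.0, 1.48]
ft_force: [-0.8, 0.5, -0.6]
opening: 0.105
grip_force: 30.0
```

Run:
```python
from h import *
s=env.state();print(s['eef_pos'],s['tcp_rot'],s['joints'],s['ft_force'],s['grip_force'],s['opening'])
p,d=snap('wrist','w6')
P,c=cloud('w6');c=c.astype(int);m=(c[:,0]>120)&(c[:,1]<80)&(c[:,2]<80)&(P[:,2]>100);q=P[m];print(len(q),q.min(0),q.max(0),q.mean(0))
t=p[:,:,:]; p=cv2.imread('pics/w6.png')[150:300,220:420];cv2.imwrite('pics/w6c.png',cv2.resize(p,None,fx=4,fy=4,interpolation=cv2.INTER_CUBIC))
```

```text
[ 467.44771338 -231.72782516  151.32326148] [3.14120074e+00 1.16544370e-04 1.47970415e+00] [-5.86921353e-01  3.96998272e-01  1.86040330e+00  1.08582113e-04
  8.83790918e-01 -4.95898045e-01] [-0.83057989  0.46964523 -0.56238558] 29.998724162578583 0.1051436088430341
1066 [ 461.16707605 -237.505435    168.58997315] [ 472.09749081 -219.10443434  196.20938483] [ 466.8481665  -225.60514987  190.11718622]
```

View pics/w6c.png

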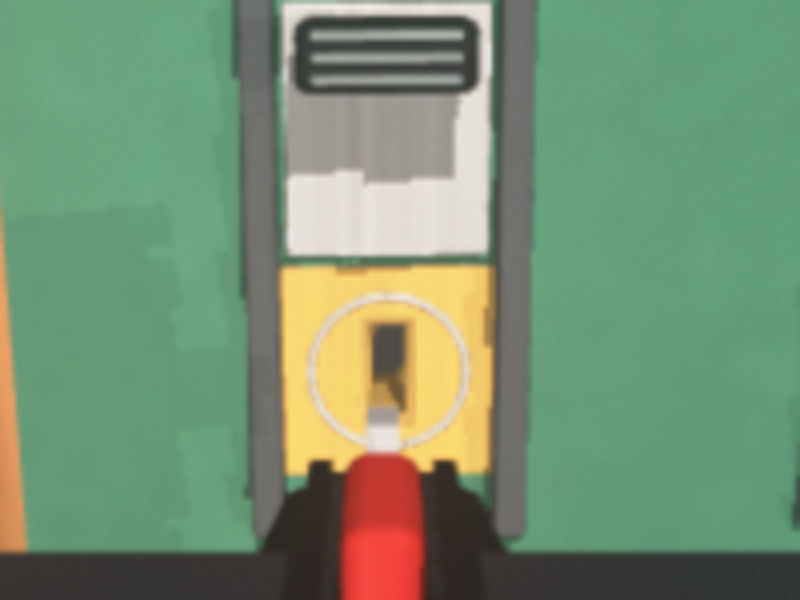

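The key is held upright. The keyhole ring is centred at crop (389,370), the bit's near bottom edge is at crop (383,407), and the head's top face is centred laterally at crop x≈383.

Run:
```python
from h import *
f=lambda x,y,z:px('w6',220+x/4,150+y/4,z)
k=f(389,370,90);e=f(383,407,127)
print('keyhole',k,'bit edge lower',e,'-> key axis',e-8*np.array([.0885,.996,0]))
print('slot centre alt',f(390,322,90)-9.5*np.array([.0885,.996,0]))
z=np.load('pics/w6.npz');D=z['d'];print(D[248:266:2,312:320].round())
```

```text
keyhole [ 468.10186274 -231.27899797   90.        ] bit edge lower [ 467.31168567 -226.5513355   127.        ] -> key axis [ 466.60368567 -234.5193355   127.        ]
slot centre alt [ 468.26546938 -231.58185009   90.        ]
[[265. 280. 282. 281. 282. 281. 281. 281.]
 [265. 276. 275. 274. 276. 274. 275. 275.]
 [221. 222. 222. 221. 222. 223. 222. 222.]
 [218. 218. 218. 218.   0. 219. 218. 218.]
 [214. 215. 214. 215. 215. 214. 214. 215.]
 [214. 214. 213. 214. 214. 215. 214. 213.]
 [214. 215. 214. 214. 213. 214. 215. 215.]
 [215. 215. 214. 215. 216. 215. 214. 214.]
 [183. 183. 182. 182. 182. 183. 183. 183.]]
```

Run:
```python
from h import *
for v,d in((252,222),(254,218),(255.5,214.5),(257,214),(263,214.5)):
    print(v,px('w6',316,v,dep=d))
P,c=cloud('w6');m=(P[:,2]>122)&(P[:,2]<160)&(abs(P[:,0]-467)<9)&(abs(P[:,1]+232)<18);q=P[m];print(len(q));
u=np.array([.0885,.996]);w=np.array([.996,-.0885]);o=np.array([468,-231.6])
a=(q[:,:2]-o)@u;b=(q[:,:2]-o)@w
for lo in range(124,160,3):
    s=(q[:,2]>=lo)&(q[:,2]<lo+3)
    if s.sum():print(lo,s.sum(),'y',a[s].min().round(1),a[s].max().round(1),'x',b[s].min().round(1),b[s].max().round(1))
```

```text
252 [ 467.5395176  -225.68519572  130.27221797]
254 [ 467.52860432 -225.65349636  134.4065168 ]
255.5 [ 467.53567203 -225.44372865  137.97479618]
257 [ 467.46840065 -226.16175344  138.68685238]
263 [ 467.13518761 -229.83087471  139.16134481]
89
127 2 y 5.6 5.7 x -2.2 -0.3
130 13 y 5.5 6.1 x -3.5 0.9
133 12 y 5.5 6.3 x -3.5 0.9
136 47 y 1.9 6.1 x -3.5 0.8
139 13 y 2.3 5.5 x -3.4 0.8
151 2 y 3.2 3.4 x -6.8 4.1
```

drive_tool --deltas ".011 .012 -.15 0;0 0 -.15 0;0 0 -.03 0;0 0 0 0;0 0 -.02 0;0 0 -.02 0;0 0 -.02 0;0 0 0 0"

```text
t: 14.05
eef_pos: [469.0, -229.2, 111.9]
tcp_rot: [3.141, 0.0, 1.483]
ft_force: [-0.5, -0.9, -1.2]
opening: 0.104
grip_force: 30.0
```

drive_tool --deltas "0 0 -.015 0;0 0 -.015 0;0 0 -.015 0;0 0 0 0"

```text
t: 14.38
eef_pos: [468.9, -229.3, 107.1]
tcp_rot: [-3.141, -0.0, 1.482]
ft_force: [-0.4, -0.5, -1.2]
opening: 0.106
grip_force: 30.0
```

drive_tool --deltas "0 0 -.015 0;0 0 -.015 0;0 0 -.015 0;0 0 -.01 0;0 0 0 0;0 0 0 0"

```text
t: 14.88
eef_pos: [469.0, -229.3, 101.8]
tcp_rot: [-3.142, -0.0, 1.482]
ft_force: [0.1, 0.0, 0.1]
opening: 0.107
grip_force: 30.0
```

Tip is now about 13 mm deep with no load. Next, rock ±6° while easing down.

drive_tool --deltas "0 0 -.01 .033;0 0 -.01 -.033;0 0 -.01 -.033;0 0 -.01 .033;0 0 -.01 .033;0 0 -.01 -.033;0 0 -.01 -.033;0 0 -.01 .033"

```text
t: 15.55
eef_pos: [469.1, -229.4, 94.1]
tcp_rot: [3.141, 0.0, 1.467]
ft_force: [-2.1, 0.2, 4.5]
opening: 0.1
grip_force: 30.0
```

drive_tool --deltas "0 0 -.01 .033;0 0 -.01 -.033;0 0 -.01 -.033;0 0 -.01 .033;0 0 -.005 .033;0 0 0 -.033;0 0 0 -.033;0 0 0 .033"

```text
t: 16.22
eef_pos: [469.5, -229.7, 90.8]
tcp_rot: [3.14, 0.001, 1.468]
ft_force: [-3.9, 0.7, 15.7]
opening: 0.103
grip_force: 30.0
```

Run:
```python
from h import *
s=env.state();print(s['eef_pos'],s['tcp_rot'],s['ft_force'],s['moment'],s['joints'])
P,c=cloud('w6') if 0 else (snap('wrist','w7'),cloud('w7'))[1];c=c.astype(int);m=(c[:,0]>120)&(c[:,1]<80)&(c[:,2]<80)&(P[:,2]>94)
q=P[m];print(np.percentile(q[:,2],[1,50,90,98,100]),q.max(0))
```

```text
[ 469.477941   -229.69036956   90.77959295] [3.13968642e+00 1.06923922e-03 1.46760546e+00] [-3.87950068  0.69965116 15.68173761] [-0.07562372  0.93733208 -0.08208742] [-5.81390793e-01  4.83553878e-01  1.91887517e+00 -1.07257196e-04
  7.36979169e-01 -4.78121602e-01]
[109.06782319 133.15430963 134.45699972 135.01379027 188.85784605] [ 474.24103641 -191.64023349  188.85784605]
```

The head top is at 134.5 mm, so the key is fully home. Now the quarter turn clockwise, shifting slightly so the key's axis stays put.

drive_tool --deltas "0 0 0 -.0265;.001 -.001 0 -.0265;.001 -.001 0 -.0265;.001 -.001 0 -.0265;.001 -.001 0 -.0265;.001 -.001 0 -.0265;.001 -.001 0 -.0265;.001 -.001 0 -.0265;.001 -.001 0 -.0265;.001 -.001 0 -.0265"

```text
t: 17.1
eef_pos: [470.8, -230.7, 90.8]
tcp_rot: [3.139, -0.001, 0.646]
ft_force: [-0.9, 0.8, 14.0]
opening: 0.104
grip_force: 30.0
```

drive_tool --deltas ".001 -.001 0 -.0265;.001 -.001 0 -.0265;.001 -.001 0 -.0265;.001 -.002 0 -.0265;0 -.002 0 -.0265;0 -.002 0 -.0265;0 -.002 0 -.0265;0 -.002 0 -.0265;0 -.001 0 -.0265;0 -.001 0 -.0265"

```text
t: 17.93
eef_pos: [471.4, -232.7, 90.8]
tcp_rot: [3.14, -0.003, -0.186]
ft_force: [-1.0, -2.2, 12.5]
opening: 0.101
grip_force: 30.0
```

drive_tool --deltas "0 0 0 0;0 0 0 0;0 0 0 0;0 0 0 0"

```text
t: 18.27
eef_pos: [471.3, -232.8, 90.8]
tcp_rot: [3.14, -0.003, -0.182]
ft_force: [-0.4, -2.2, 12.3]
opening: 0.102
grip_force: 30.0
```

Run:
```python
from h import *
s=env.state();print(s['eef_pos'],s['tcp_rot'],s['ft_force'],s['moment'],s['grip_force'])
p,d=snap('wrist','w8');snap('side','side8')
p=cv2.imread('pics/w8.png')[130:290,200:430];cv2.imwrite('pics/w8c.png',cv2.resize(p,None,fx=3.4,fy=3.4,interpolation=cv2.INTER_CUBIC))
P,c=cloud('w8');c=c.astype(int);m=(c[:,0]>120)&(c[:,1]<80)&(c[:,2]<80)&(P[:,2]>94)&(P[:,2]<145)
q=P[m];print(np.percentile(q[:,2],[50,90,98]));t=q[q[:,2]>132];print(cv2.minAreaRect(t[:,:2].astype(np.float32)),len(t))
```

```text
[ 471.3335469  -232.76089256   90.82127649] [ 3.13956274 -0.00335058 -0.18233316] [-0.35227942 -2.1914488  12.28043945] [-0.39626374  0.31420496  0.05779934] 30.00459462404251
[133.15483186 134.45265041 134.92154091]
((472.3603210449219, -232.13633728027344), (8.838513374328613, 17.791479110717773), 79.40632629394531) 685
```

View pics/w8c.png

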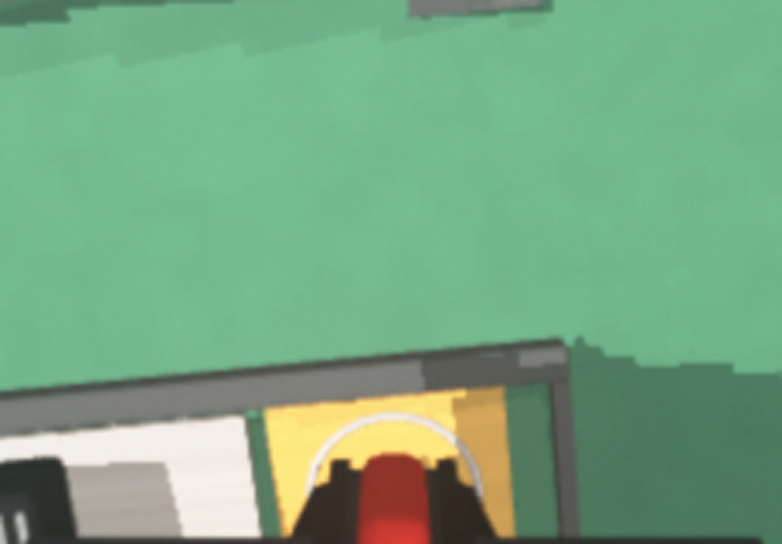

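The key head points along the tool at -0.18 rad, so it has turned 1.66 rad. Even with 10° of play the cylinder is at about 1.49 rad. The head top is still at 134.5 mm, the cover is open and the grip is 30 N, so I'm handing in.

```bash
python3 -c "
from cell import env
print(env.job_done())"
```

```text
the job is handed in; nothing more can be done
None
```

I handed the job in at about 18 s with the cover at its stop, the red key fully home and turned about 1.66 rad clockwise (cylinder estimated at 1.49 rad or more), and the gripper still holding it at 30 N; the hand-in returned no verdict, and the fingertips sat about 20 mm behind the reported TCP instead of 17 mm ahead, so my first grab at the cover missed and I corrected for it.

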